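# Press a tube rack's end bracket home with the bench quick clamp

### The arm

A 7-joint arm with a two-finger parallel gripper is mounted at the origin on the work surface. World frame = base frame: x ahead of the robot, y to its left, z up, the work surface at z = 0. Lengths are in m, angles in rad, forces in N, time in s.
With the tool pointing down it reaches from about 0.425 to 0.95 m from the base axis. Payload 4.7 kg.
Tool frame: the origin (TCP) lies where the fingers leave the gripper's body, on its centre line; the fingertips stand robot.finger_overhang ahead of it and the grasp point (between the pads) lies 51 mm ahead of it (robot.finger_overhang is the distance from the TCP to the fingertips, in m); z points along the fingers, y is the direction in which the jaws open and shut (so a half turn about z gives the same grasp; the last joint's range is limited). The gripper opens to 87 mm and grips with 3 to 60 N. Pads are 19 mm wide; open, the fingers measure 117 mm over their backs; the gripper's body (75 mm by 190 mm) begins 51 mm behind the grasp point.
Start: joints at [1.079, 0.469, -0.049, 1.532, 0.024, 1.141, -0.082], TCP at [0.301, -0.604, 0.292] pointing down, gripper open.
Joint ranges: [-2.59, 2.59], [-0.33, 1.99], [-1.39, 1.29], [0.1, 2.45], [-1.04, 4.18], [0.21, 1.99], [-2.66, 2.66]. Speed limits (rad/s): [2.57, 2.57, 3.14, 3.14, 3.14, 3.14, 3.14].

### API

Orientations are given as a rotation vector (axis times angle).
In Python, from station import robot gives the robot as it stands.
- The arm moves only by the shell command python3 -m pendant 'ROWS' [FORCE]. ROWS is text: rows parted by semicolons, each of 5 numbers parted by spaces: the closure, from 0 (fully open) to 1 (shut), then the shift along the tool's x, y, z in cm, then the turn about the tool's z in rad. A call has 1 to 20 rows; each row shifts and turns the commanded pose from where the row before left it, along the tool's axes as they then stand; what a row does not reach is not made up. A row lasts 1/8 s, in which the tool goes at most 62.5 mm and 10.7 degrees, less where a joint would pass 70% of its speed; a pose out of reach is approached as far as the arm can. A call is refused whole if a number of a shift passes 6.25 or a number of a turn 0.188, either way. A call with a gripper value outside its range is refused whole. The fingers move at their own pace and stop on an object; FORCE is the grip in N (left out, the last holds). Time passes only in rows, so rows that do not move let the fingers close. It gives the time, the measured TCP pose, the force and the opening at its end, in the units of the state.
- robot.get_state(): the state, without advancing time (a new reading comes with each control period).
- robot.grab_frame(name): name is "side" or "top" or "wrist"; returns a dict with "frame" (480x640x3 uint8, blue, green, red), "K" (3x3 intrinsics, pixels), "k1" (the pictures are not rectified: a ray, as slopes to the right and down, at radius r is drawn at 1 + k1 r^2 times it, then the intrinsics apply), "R" (3x3) and "t" (3): a world point X has camera coordinates R X + t. Camera axes: x right, y down, z forward; pixel columns grow to the right and rows downward; lengths in m; the calibration is good to about 2 mm. A picture is of the moment at which its call begins. There is no depth.
- robot.finish_job(): hands the job in, once; it reports no verdict.
Trained networks look in a picture, given as the dict that the camera call returned (one of the last four; its "shot" number tells which), for a name from the list of things; names that differ only in an ending like _2 or _b are one class to them, and where a whole thing is asked for, a point or a joint stands for the part that bears it (a point fixed in the world has none). Each returns a list of dicts, best first, with "conf" (0 to 1); they miss things now and then, are a little off and sometimes report something else, mostly with a low value. They report only what shows in the picture. A call takes as long as a camera call.
- robot.boxes_of(picture, query): "location" ([x, y, z] in m, in world coordinates, good to about 4 mm: the middle of the surface that is visible of it).
- robot.outline_of(picture, query): "pixels" (480x640 bool, what is visible of it).
- robot.place_of(picture, query): "location" ([x, y, z] in m, in world coordinates, good to about 4 mm: a listed point, or the origin of a listed thing).
The state is a dict: "t": time; "joint_pos": joint angles; "joint_vel": joint speeds; "tau": joint torques, N m; "eef_pos": TCP position; "ee_rot": TCP orientation; "ft_force": force on the tool from outside, world axes, zero at the start; "wrist_torque": the same for the moment, N m; "finger_gap": finger opening in m.
Only numpy, scipy, OpenCV 4.12 (cv2) and the standard library are available. Lean on these libraries where they do the work, as an engineer would, in place of code of your own. Each camera call takes 0.05 s, during which the arm holds its last target.

### The job

Use the quick clamp on the jig board to press the black end bracket fully home onto the end of the wooden rack board: pump the handle from above, as often as it takes, and stop as soon as the bracket is flush (the handle then goes hard). Then push the upright release lever on the jaw backwards, away from the bracket, and keep pushing it so that the jaw slides all the way back to its stop, and let go. Never push the handle, the lever or the jaw with more than 25 N, do not push the bracket with the gripper itself, and leave the other things on the board and bench where they are.

Things in the scene. Friction and masses are not known exactly. Their poses are not given: they have to be found in the camera images.
- clamp: Plywood jig board 550 x 170 x 18 mm, fixed to the bench, with a quick clamp and a rack board on it. Origin: at bench height under the jaw's pad face when the jaw is fully back; x is the way the jaw advances (towards the rack board), z up. Board: x = -210 to 340 mm, y = +-85 mm. The clamp's black housing spans x = -128 to -62 mm, 54 mm wide, up to 122 mm above the bench.
- rack_end (a point): Centre of the end face of the flat wooden tube-rack board (220 x 56 x 20 mm, four 33 mm holes in a row), at x = 70 mm of the clamp, 40 mm above the bench. The end bracket is pushed onto this end.
- handle_pad (a point): Centre of the top face of the black thumb pad (46 x 26 mm, long way along the clamp's x) on the free end of the pump handle, 142 mm above the bench at rest, 99 mm behind (-x of) the handle's hinge. Press it straight down; a 1 to 4 N spring lifts it. The hard stop at 0.42 rad comes after 42 mm at its centre, 36 mm under a 20 mm wide fingertip (which bears on its front edge): end each stroke at about 34 mm.
- lever_face (a point): Point on the front (+x) face of the release lever, 14 mm below its top edge, 121 mm above the bench. The lever is an upright steel plate, 28 mm wide, 8 mm thick, on top of the jaw and travelling with it; its front face is 14 mm behind the jaw's pad face. The jaw below it reaches up to 90 mm above the bench, the bracket in front to 66 mm.
- handle (a joint): Pump handle angle: 0 at rest (up), 0.42 rad fully down. The first sixth to three fifths of a stroke is idle until the ratchet catches, then it drives the jaw forward; when the handle rises the jaw stays (it may settle 3 mm back). A full pump moves the jaw about 9 mm (7 to 12); 2 to 9 N at the pad while the jaw runs free.
- jaw (a joint): Travel of the clamp jaw (black block 44 mm wide, springy rubber face, on a toothed push rod) in m: 0 fully back at its stop, 0.056 to 0.064 when it holds the bracket flush; at the start 0.014 to 0.034. It slides under 4 to 7 N, but a ratchet locks it against going back unless the release lever is pushed.
- lever (a joint): Release lever angle: 0 upright (locked), positive pushed back towards -x of the clamp, 0.55 rad at its limit; 2 to 4 N near its top, spring return. Beyond 0.25 rad the jaw is free, and pushing on carries the jaw back with the lever at about 0.3 rad; at the jaw's rear stop the lever tilts to its limit, then goes solid.
- bracket (a joint): Gap in m between the black end bracket (U piece, 74 mm wide, bar 12 mm thick) and the rack board's end: 0 fully home, at the start 0.006 to 0.016. Stiff push fit: 10 N at the jaw, felt as 7 to 12 N at the handle pad; once home the force climbs 1 to 3 N per mm of handle travel, so 15 N or more means home (if it gets home just as a stroke ends, the handle may not go hard: look at the gap). The jaw meets it at travel 0.058 minus this gap.
- jar: small jar with white lid, 38 mm across, 55 mm tall, standing on the jig board beside the jaw; not part of the job. Origin: centre of the underside.
- offcut: loose wood offcut 60 x 26 x 20 mm lying on the jig board beside the jaw; not part of the job. Origin: centre of the underside.
- spare_bracket: a spare black end bracket, 74 mm wide, lying on the bench; not part of the job. Origin: centre of the underside.
- wash_bottle: white bottle, 68 mm across, 160 mm tall; not part of the job. Origin: centre of the underside.
- mallet: hammer lying on the bench; not part of the job. Origin: centre of the underside.
- tube_a: grey capped tube standing on its cap, 33 mm across, 114 mm tall; not part of the job. Origin: centre of the underside.
- tube_b: the same kind of tube; not part of the job. Origin: centre of the underside.
- mug: white mug, 80 mm across, 90 mm tall; not part of the job. Origin: centre of the underside.

How it is judged:
By the outcome, as a careful person would: the job done as asked, in the order asked, and still so for the second after the job is handed in, with the robot touching nothing.
It also fails if it takes over 72 s, if anything falls off the work surface, if the arm or the gripper's body presses on something with over 40 N, if the wrist force passes 120 N, or if a joint passes its speed limit or range.

## Working session

There is one attempt and no reset: what is moved stays moved. The work goes in short steps, Python scripts to look and compute and a shell command to move; the robot and the scene stay as the last step left them, time stands still between calls to the robot, and variables do not carry over. Pictures are saved under pics/ and viewed, and the job is handed in when it is done.

```bash
ls; mkdir -p pics; cat > h.py <<'E'
from station import robot
import numpy as np, cv2
from scipy.spatial.transform import Rotation as Ro
def proj(p,X):
    c=p["R"]@np.array(X)+p["t"]; s=c[:2]/c[2]; s=s*(1+p["k1"]*(s@s)); return p["K"][:2,:2]@s+p["K"][:2,2]
def ray(p,uv):
    s0=np.linalg.solve(p["K"][:2,:2],np.array(uv)-p["K"][:2,2]); s=s0.copy()
    for _ in range(20): s=s0/(1+p["k1"]*(s@s))
    R=np.array(p["R"]); o=-R.T@p["t"]; d=R.T@np.array([s[0],s[1],1]); return o,d
def at_z(p,uv,z):
    o,d=ray(p,uv); return o+d*(z-o[2])/d[2]
def shot(n,f):
    p=robot.grab_frame(n); p={k:(np.array(v) if k in("K","R","t") else v) for k,v in p.items()}; cv2.imwrite("pics/"+f,p["frame"]); return p
E
python3 - <<'E'
from h import *
s=robot.get_state(); print(s["t"],s["eef_pos"],s["ee_rot"],s["ft_force"],robot.finger_overhang)
for n in("top","side"):
    p=robot.grab_frame(n); cv2.imwrite(f"pics/{n}0.png",p["frame"])
    for q in("clamp","rack_end","handle_pad","lever_face"):
        print(n,q,[(np.round(d["location"],4),round(d["conf"],2)) for d in robot.place_of(p,q)[:2]])
    for q in ("jar","offcut","wash_bottle","mallet","tube_a","mug","spare_bracket"):
        print(n,q,[(np.round(d["location"],3),round(d["conf"],2)) for d in robot.place_of(p,q)[:2]])
E
```

```text
pics
0.0 [ 0.30117838 -0.603563    0.29119012] [-3.05599277e+00 -7.20148802e-01  8.20202166e-04] [-0.19898193 -0.95155217  0.5509011 ] 0.0697
top clamp [(array([0.5777, 0.0737, 0.001 ]), 0.83), (array([ 0.5377, -0.1158,  0.1421]), 0.74)]
top rack_end [(array([0.5948, 0.1421, 0.0369]), 0.62)]
top handle_pad [(array([ 0.5353, -0.1175,  0.1396]), 0.97)]
top lever_face [(array([0.5839, 0.0901, 0.1227]), 0.53)]
top jar [(array([0.646, 0.071, 0.02 ]), 0.73)]
top offcut [(array([0.513, 0.084, 0.018]), 0.76)]
top wash_bottle [(array([ 0.461, -0.477, -0.002]), 0.88)]
top mallet [(array([0.361, 0.518, 0.002]), 0.67)]
top tube_a [(array([ 0.785,  0.069, -0.002]), 0.69), (array([ 0.786, -0.041,  0.001]), 0.65)]
top mug [(array([0.535, 0.493, 0.003]), 0.94)]
top spare_bracket [(array([ 0.345, -0.391,  0.005]), 0.56), (array([0.585, 0.09 , 0.121]), 0.51)]
side clamp [(array([ 0.5839,  0.0683, -0.0009]), 0.87)]
side rack_end [(array([0.5999, 0.1425, 0.0368]), 0.67)]
side handle_pad [(array([ 0.5335, -0.1204,  0.1385]), 0.72)]
side lever_face [(array([0.58  , 0.092 , 0.1227]), 0.58)]
side jar [(array([0.645, 0.075, 0.016]), 0.5)]
side offcut [(array([0.518, 0.088, 0.018]), 0.58), (array([0.582, 0.092, 0.123]), 0.43)]
side wash_bottle [(array([ 0.458, -0.476,  0.001]), 0.58)]
side mallet [(array([0.365, 0.518, 0.   ]), 0.71)]
side tube_a [(array([ 0.782, -0.035, -0.001]), 0.5), (array([ 0.787,  0.068, -0.001]), 0.48)]
side mug [(array([0.533, 0.49 , 0.001]), 0.82)]
side spare_bracket [(array([ 0.35 , -0.396,  0.   ]), 0.71)]
```

View pics/top0.png

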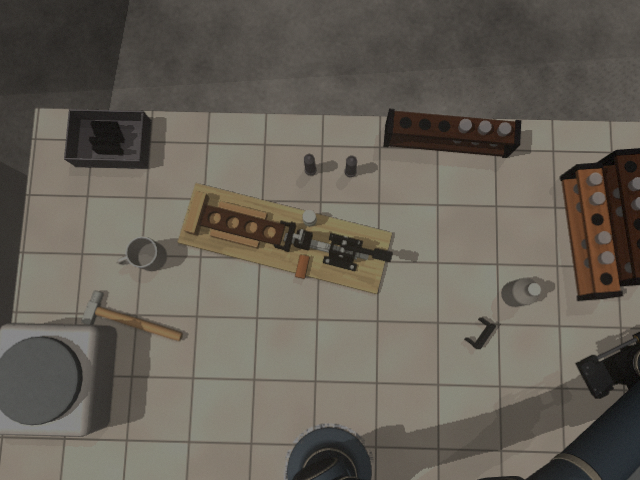

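View pics/side0.png

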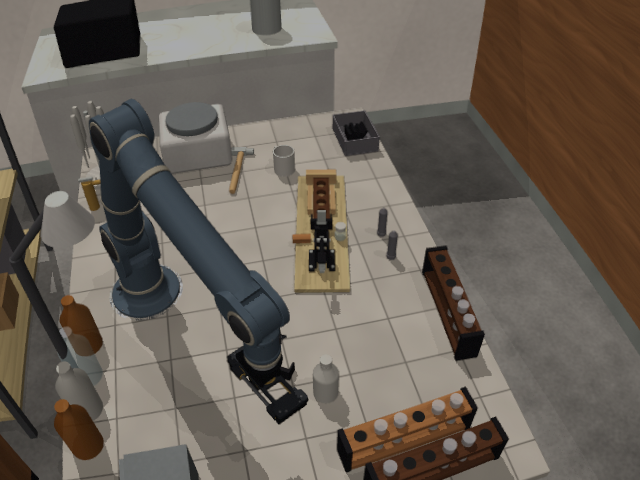

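```bash
python3 - <<'E'
from h import *
s=robot.get_state(); R=Ro.from_rotvec(s["ee_rot"]).as_matrix(); print(R.round(3))
p=cv2.imread("pics/top0.png"); cv2.imwrite("pics/topz.png",cv2.resize(p[175:305,170:430],None,fx=3,fy=3,interpolation=cv2.INTER_CUBIC))
p=shot("top","t1.png")
for q in("clamp","bracket","jaw","lever","handle"):
    o=robot.outline_of(p,q)
    for d in o[:1]:
        m=np.array(d["pixels"]).astype(np.uint8); c,_=cv2.findContours(m,0,2); c=max(c,key=cv2.contourArea); r=cv2.minAreaRect(c)
        print(q,d["conf"],m.sum(),r)
        if q=="clamp": print([at_z(p,b,0.018).round(4) for b in cv2.boxPoints(r).astype(float)])
for q in("bracket","jaw","lever"):
    print(q,[(np.round(d["location"],4),round(d["conf"],2)) for d in robot.boxes_of(p,q)[:2]])
E
```

```text
[[ 0.895  0.446  0.   ]
 [ 0.446 -0.895 -0.   ]
 [ 0.     0.    -1.   ]]
clamp 0.96 12581 ((287.4300842285156, 238.48214721679688), (211.80128479003906, 64.25779724121094), 14.32271957397461)
[array([0.568 , 0.4206, 0.018 ]), array([0.7399, 0.389 , 0.018 ]), array([ 0.6097, -0.1683,  0.018 ]), array([ 0.4426, -0.1279,  0.018 ])]
bracket 0.63 239 ((285.28704833984375, 235.12228393554688), (16.11238670349121, 29.247039794921875), 11.768289566040039)
jaw 0.69 436 ((311.0, 239.5), (19.0, 34.0), 90.0)
lever 0.38 840 ((521.0, 292.5), (27.0, 38.0), 90.0)
handle 0.82 376 ((366.8846435546875, 251.07691955566406), (49.22514724731445, 10.394155502319336), 11.309932708740234)
bracket [(array([0.591 , 0.1182, 0.0635]), 0.79)]
jaw [(array([0.5715, 0.0683, 0.072 ]), 0.9), (array([0.5362, 0.5033, 0.0421]), 0.59)]
lever [(array([0.5765, 0.0673, 0.0741]), 0.71), (array([0.5881, 0.0836, 0.1326]), 0.52)]
```

View pics/topz.png

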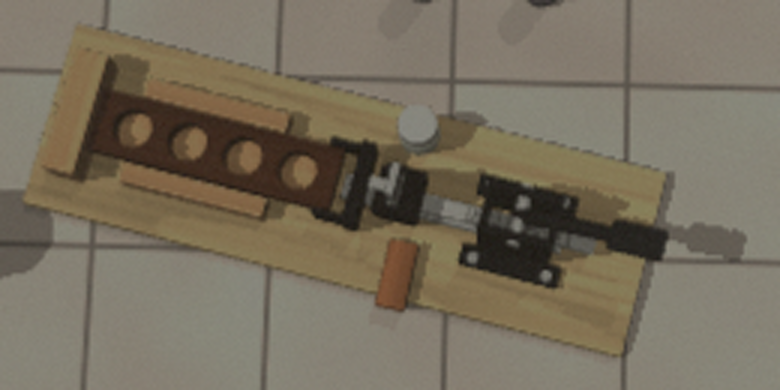

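The top view shows the board tilted about 14°. In the zoom, the corners are at (80,25), (667,172), (624,354) and (24,203), the handle pad is near (637,241), the bracket bar near (357,185), and the bright lever near (390,182). The jar and offcut sit beside the jaw.

```bash
python3 - <<'E'
from h import *
p=shot("top","t2.png")
Z=lambda u,v:(u/3+170-1/3,v/3+175-1/3)
C=[at_z(p,Z(*c),.018)[:2] for c in((80,25),(667,172),(624,354),(24,203))]
print(np.round(C,4))
c=np.mean(C,0); u=(C[0]+C[3]-C[1]-C[2]); print(np.linalg.norm(u)/2,np.linalg.norm(C[0]-C[3]),np.linalg.norm(C[1]-C[2])); u/=np.linalg.norm(u)
print("yaw",np.degrees(np.arctan2(u[1],u[0])),"origin",c-u*.065)
n=np.array([-u[1],u[0]]); o=c-u*.065
hp=at_z(p,Z(637,241),.142)[:2]; print("pad",hp,(hp-o)@u,(hp-o)@n)
for k,X in dict(pad=(.534,-.119),rack=(.597,.142),lev=(.582,.091)).items():
    d=np.array(X)-o; print(k,d@u,d@n)
E
```

```text
[[ 0.735   0.379 ]
 [ 0.6136 -0.1523]
 [ 0.4505 -0.1162]
 [ 0.571   0.4187]]
0.5466840219731414 0.16880512810713227 0.16697861469876357
yaw 77.21515511622411 origin [0.57813815 0.0689039 ]
pad [ 0.53287882 -0.1158802 ] -0.19021837761803984 0.003246282037393569
pad -0.19301272405932976 0.001462514694167842
rack 0.07545784843720693 -0.0022187491352559795
lev 0.022402886108140882 0.0011235513092555556
```

```bash
python3 -m pendant '1 3 -2.4 0 0;1 3 -2.4 0 0;1 3 -2.4 0 0;1 3 -2.4 0 0;1 3 -2.4 0 0;1 3 -2.4 0 0;1 3 -2.4 0 0;1 3 -2.4 0 0;1 3 -2.4 0 0;1 3 -2.4 0 0;1 3 -2.4 0 0;1 3 -2.4 0 0;1 3 -2.4 0 0;1 3 -2.4 0 0;1 0 0 0 -0.176;1 0 0 0 -0.176;1 0 0 0 -0.176;1 0 0 0 -0.176;1 0 0 0 -0.176;1 0 0 0 0' 20
cat > st.py <<'E'
from h import *
o=np.array([.579,.070]); yaw=np.radians(77.0); u=np.array([np.cos(yaw),np.sin(yaw)]); n=np.array([-u[1],u[0]])
def st(pr=True):
    s=robot.get_state(); R=Ro.from_rotvec(s["ee_rot"]).as_matrix(); e=np.array(s["eef_pos"])
    d=e[:2]-o
    print("t",round(s["t"],2),"eef",e.round(4),"tip z",round(e[2]-robot.finger_overhang,4),"clampxy",(d@u).round(4),(d@n).round(4),"toolx yaw",np.degrees(np.arctan2(R[1,0],R[0,0])).round(2),"tz",R[:,2].round(3),"F",np.round(s["ft_force"],2),"gap",s["finger_gap"])
    return s,R,e
if __name__=="__main__": st()
E
python3 - <<'E'
from st import *
s,R,e=st()
p=shot("wrist","w1.png")
for q in("handle_pad","lever_face","rack_end"):
    print(q,[(np.round(d["location"],4),round(d["conf"],2)) for d in robot.place_of(p,q)[:2]])
E
```

```text
t: 4.2
eef_pos: [0.5272, -0.116, 0.2923]
ee_rot: [2.462, 1.951, 0.0]
ft_force: [0.1, -0.7, 1.1]
finger_gap: 0.0005
t 4.2 eef [ 0.5272 -0.116   0.2923] tip z 0.2226 clampxy -0.1928 0.0086 toolx yaw 76.8 tz [ 0.  0. -1.] F [ 0.13 -0.71  1.08] gap 0.0004933091263284297
handle_pad [(array([ 0.531 , -0.1162,  0.143 ]), 0.8)]
lever_face []
rack_end []
```

View pics/w1.png

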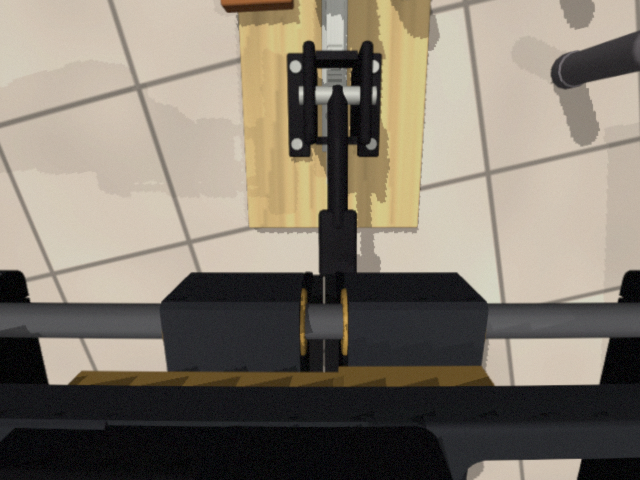

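The wrist view shows the pad spanning columns 319–357 with its front edge near row 211. The handle and housing lie straight ahead, and the board is central.

```bash
python3 - <<'E'
from st import *
s,R,e=st()
p=shot("wrist","w2.png")
for uv in((319,215),(357,215),(338,211),(320,270),(356,270)):
    X=at_z(p,uv,.142); d=(X-e); print(uv,X.round(4),"tool dx,dy cm",(R.T@d*100).round(2)[:2],"clamp",(X[:2]-o)@u,(X[:2]-o)@n)
for uv in((249,227),(418,227)):
    X=at_z(p,uv,.018); print("board",X.round(4),(X[:2]-o)@u,(X[:2]-o)@n)
E
```

```text
t 4.4 eef [ 0.5272 -0.1159  0.2923] tip z 0.2226 clampxy -0.1928 0.0087 toolx yaw 76.83 tz [ 0. -0. -1.] F [-0.49 -0.1   0.1 ] gap 0.0005006976546128584
(319, 215) [ 0.5285 -0.0946  0.142 ] tool dx,dy cm [ 2.1  -0.36] clamp -0.17174133835402067 0.01217221987137257
(357, 215) [ 0.5529 -0.1003  0.142 ] tool dx,dy cm [2.1  2.14] clamp -0.1718411534159596 -0.012853893399752623
(338, 211) [ 0.5413 -0.0949  0.142 ] tool dx,dy cm [2.37 0.89] clamp -0.169119936046514 -0.0003237373166270463
(320, 270) [ 0.5203 -0.132   0.142 ] tool dx,dy cm [-1.73 -0.31] clamp -0.21002713374013926 0.011761410694634664
(356, 270) [ 0.5443 -0.1376  0.142 ] tool dx,dy cm [-1.73  2.16] clamp -0.21013478372375458 -0.012881906904193118
board [ 0.4503 -0.1138  0.018 ] -0.20802780773361718 0.08407663047348903
board [ 0.6154 -0.1526  0.018 ] -0.2087215063328915 -0.0855511952639272
```

```bash
python3 -m pendant '1 0.05 0.9 1 0;1 0 0 2 0;1 0 0 2 0;1 0 0 2 0;1 0 0 0.4 0;1 0 0 0 0;1 0 0 0 0'; python3 st.py
```

```text
t: 5.32
eef_pos: [0.5367, -0.1174, 0.219]
ee_rot: [2.459, 1.953, 0.002]
ft_force: [-0.9, -0.9, 0.0]
finger_gap: 0.0011
t 5.33 eef [ 0.5367 -0.1174  0.219 ] tip z 0.1493 clampxy -0.1921 -0.001 toolx yaw 76.93 tz [ 0.002 -0.    -1.   ] F [-0.89 -0.9   0.04] gap 0.0010714387586464825
```

```bash
python3 -m pendant '1 0 0 0.4 0;1 0 0 0.4 0;1 0 0 0.4 0;1 0 0 0.4 0;1 0 0 0.4 0'; python3 -m pendant '1 0 0 0.4 0;1 0 0 0.4 0;1 0 0 0.4 0'; python3 -m pendant '1 0 0 0.4 0;1 0 0 0.3 0;1 0 0 0.2 0';python3 st.py
```

```text
t: 5.95
eef_pos: [0.5361, -0.1181, 0.1983]
ee_rot: [2.459, 1.953, -0.001]
ft_force: [-0.7, -3.4, 6.0]
finger_gap: 0.0006
t: 6.32
eef_pos: [0.536, -0.1191, 0.1867]
ee_rot: [2.459, 1.952, -0.002]
ft_force: [-2.3, -4.7, 8.4]
finger_gap: 0.0006
t: 6.7
eef_pos: [0.536, -0.119, 0.1777]
ee_rot: [2.459, 1.952, -0.003]
ft_force: [-2.5, -4.3, 9.4]
finger_gap: 0.0002
t 6.7 eef [ 0.536  -0.119   0.1777] tip z 0.108 clampxy -0.1939 -0.0006 toolx yaw 76.87 tz [-0.    -0.002 -1.   ] F [-2.54 -4.3   9.44] gap 0.00015992951918208584
```

```bash
python3 -m pendant '1 0 0 -1 0;1 0 0 -1.2 0;1 0 0 -1.2 0;1 0 0 -0.4 0;1 0 0 0 0'; python3 - <<'E'
from st import *
st()
p=shot("top","t3.png"); cv2.imwrite("pics/t3z.png",cv2.resize(p["frame"][205:275,260:400],None,fx=5,fy=5,interpolation=cv2.INTER_CUBIC))
print([(np.round(d["location"],4),round(d["conf"],2)) for d in robot.place_of(p,"lever_face")[:2]])
print([(np.round(d["location"],4),round(d["conf"],2)) for d in robot.boxes_of(p,"bracket")[:2]])
E
```

```text
t: 7.32
eef_pos: [0.5361, -0.1174, 0.2156]
ee_rot: [2.459, 1.954, 0.0]
ft_force: [0.7, 0.4, -0.1]
finger_gap: 0.0007
t 7.33 eef [ 0.5361 -0.1174  0.2156] tip z 0.1459 clampxy -0.1922 -0.0004 toolx yaw 76.94 tz [ 0.001 -0.    -1.   ] F [ 0.66  0.42 -0.13] gap 0.0006926043067661685
[(array([0.5894, 0.1024, 0.1229]), 0.43)]
[(array([0.5871, 0.1219, 0.0647]), 0.76), (array([0.6406, 0.0684, 0.0734]), 0.58)]
```

View pics/t3z.png

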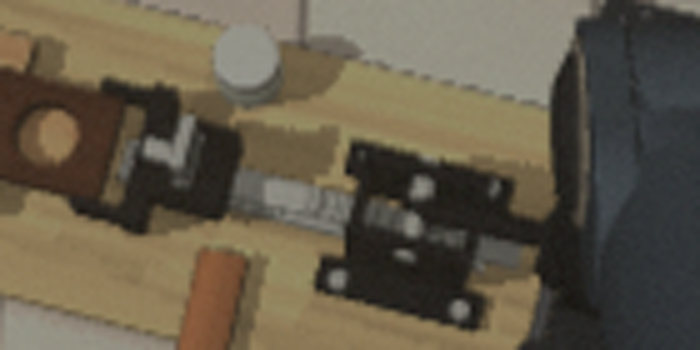

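```bash
python3 -m pendant '1 0 0 0.4 0;1 0 0 0.4 0;1 0 0 0.4 0;1 0 0 0.4 0'; python3 -m pendant '1 0 0 0.4 0;1 0 0 0.4 0'; python3 -m pendant '1 0 0 0.4 0;1 0 0 0.3 0';python3 -m pendant '1 0 0 0.3 0;1 0 0 0.3 0';python3 -m pendant '1 0 0 0.3 0;1 0 0 0.2 0';python3 st.py
```

```text
t: 7.98
eef_pos: [0.5361, -0.1176, 0.199]
ee_rot: [2.46, 1.954, -0.0]
ft_force: [-0.3, -2.1, 2.7]
finger_gap: 0.0005
t: 8.22
eef_pos: [0.5361, -0.1183, 0.192]
ee_rot: [2.459, 1.953, -0.002]
ft_force: [-5.2, -4.1, 13.1]
finger_gap: 0.0005
t: 8.48
eef_pos: [0.536, -0.1186, 0.1856]
ee_rot: [2.459, 1.952, -0.002]
ft_force: [-4.1, -3.9, 13.1]
finger_gap: 0.0004
t: 8.72
eef_pos: [0.536, -0.1186, 0.1794]
ee_rot: [2.459, 1.952, -0.002]
ft_force: [-3.5, -4.7, 10.7]
finger_gap: 0.0003
t: 8.98
eef_pos: [0.5361, -0.1184, 0.1743]
ee_rot: [2.459, 1.952, -0.002]
ft_force: [-3.2, -3.2, 10.6]
finger_gap: 0.0004
t 8.97 eef [ 0.5361 -0.1184  0.1743] tip z 0.1046 clampxy -0.1933 -0.0006 toolx yaw 76.88 tz [ 0.    -0.002 -1.   ] F [-3.15 -3.16 10.65] gap 0.00039534746987606416
```

```bash
python3 -m pendant '1 0 0 -1 0;1 0 0 -1.2 0;1 0 0 -1.2 0;1 0 0 -0.6 0;1 0 0 0 0'; python3 - <<'E'
from st import *
st()
p=shot("top","t4.png"); cv2.imwrite("pics/t4z.png",cv2.resize(p["frame"][205:275,260:400],None,fx=5,fy=5,interpolation=cv2.INTER_CUBIC))
print([(np.round(d["location"],4),round(d["conf"],2)) for d in robot.place_of(p,"lever_face")[:2]])
print([(np.round(d["location"],4),round(d["conf"],2)) for d in robot.boxes_of(p,"bracket")[:2]])
p=shot("wrist","w4.png"); p=shot("side","s4.png"); cv2.imwrite("pics/s4z.png",cv2.resize(p["frame"][160:300,270:370],None,fx=4,fy=4,interpolation=cv2.INTER_CUBIC))
E
```

```text
t: 9.6
eef_pos: [0.5362, -0.1175, 0.2137]
ee_rot: [2.459, 1.954, 0.001]
ft_force: [-0.2, -0.5, -0.6]
finger_gap: 0.0005
t 9.6 eef [ 0.5362 -0.1175  0.2137] tip z 0.144 clampxy -0.1923 -0.0005 toolx yaw 76.94 tz [ 0.001 -0.    -1.   ] F [-0.21 -0.49 -0.58] gap 0.0005085469342752038
[(array([0.5906, 0.1124, 0.1252]), 0.38)]
[(array([0.5866, 0.1318, 0.0628]), 0.64)]
```

View pics/t4z.png

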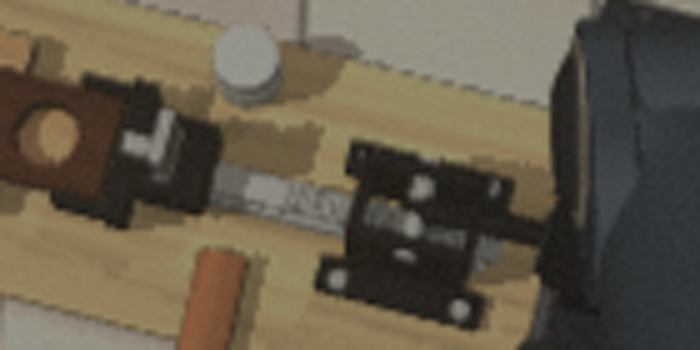

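View pics/s4z.png

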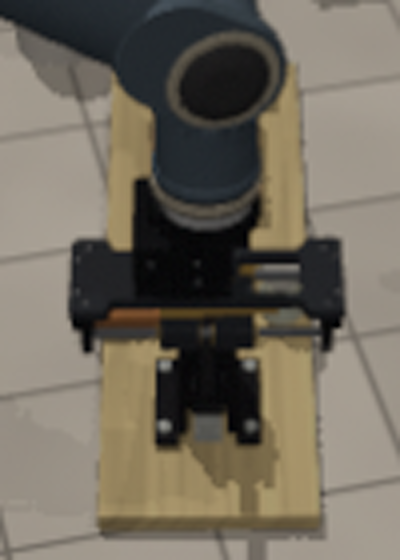

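View pics/w4.png

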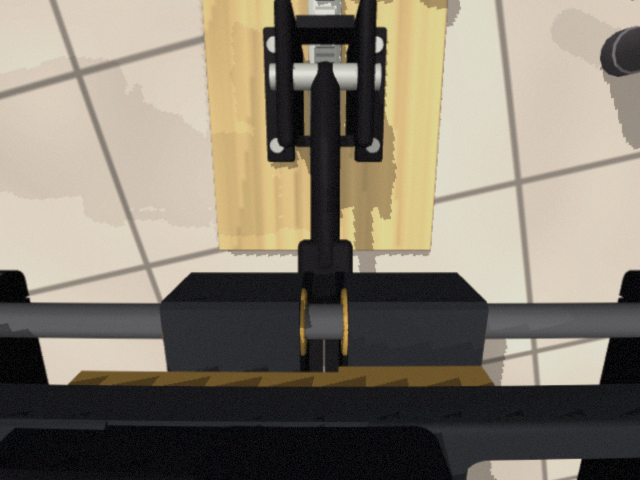

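The top zoom shows the bracket about 10 mm further on. Its bar now nearly touches the rack end near column 120. I'll make a third pump in fine steps.

```bash
python3 -m pendant '1 0 0 0.4 0;1 0 0 0.4 0;1 0 0 0.3 0'; python3 -m pendant '1 0 0 0.2 0;1 0 0 0.1 0'; python3 -m pendant '1 0 0 0.15 0;1 0 0 0.1 0'
```

```text
t: 10.22
eef_pos: [0.5361, -0.1176, 0.2019]
ee_rot: [2.46, 1.954, -0.0]
ft_force: [-0.7, -1.8, 1.7]
finger_gap: 0.0004
t: 10.48
eef_pos: [0.536, -0.1175, 0.1991]
ee_rot: [-2.46, -1.954, 0.0]
ft_force: [-0.1, -0.8, 2.1]
finger_gap: 0.0007
t: 10.72
eef_pos: [0.536, -0.1175, 0.1967]
ee_rot: [2.46, 1.954, -0.0]
ft_force: [-1.5, -1.3, 2.2]
finger_gap: 0.0007
```

```bash
python3 -m pendant '1 0 0 0.1 0;1 0 0 0.1 0'; python3 -m pendant '1 0 0 0.1 0;1 0 0 0.1 0'; python3 -m pendant '1 0 0 0.1 0;1 0 0 0.05 0'
```

```text
t: 10.98
eef_pos: [0.536, -0.1177, 0.1948]
ee_rot: [2.46, 1.954, -0.0]
ft_force: [-1.5, -2.2, 2.3]
finger_gap: 0.0007
t: 11.22
eef_pos: [0.536, -0.1179, 0.1929]
ee_rot: [2.46, 1.954, -0.001]
ft_force: [-2.4, -4.5, 5.7]
finger_gap: 0.0005
t: 11.48
eef_pos: [0.5361, -0.1179, 0.1919]
ee_rot: [2.46, 1.953, -0.001]
ft_force: [-2.5, -4.0, 8.6]
finger_gap: 0.0002
```

```bash
python3 -m pendant '1 0 0 0.1 0;1 0 0 0.05 0'; python3 -m pendant '1 0 0 0.1 0;1 0 0 0.05 0'; python3 -m pendant '1 0 0 0.1 0;1 0 0 0 0'
```

```text
t: 11.72
eef_pos: [0.536, -0.1181, 0.1907]
ee_rot: [2.459, 1.953, -0.002]
ft_force: [-3.5, -3.8, 9.3]
finger_gap: 0.0003
t: 11.98
eef_pos: [0.536, -0.1182, 0.1894]
ee_rot: [2.459, 1.953, -0.002]
ft_force: [-3.6, -3.3, 11.7]
finger_gap: 0.0006
t: 12.22
eef_pos: [0.536, -0.1182, 0.1886]
ee_rot: [2.459, 1.953, -0.002]
ft_force: [-4.7, -4.6, 12.7]
finger_gap: 0.0005
```

```bash
python3 -m pendant '1 0 0 0.1 0;1 0 0 0.05 0'; python3 -m pendant '1 0 0 0.1 0;1 0 0 0 0'
```

```text
t: 12.48
eef_pos: [0.5361, -0.1183, 0.1874]
ee_rot: [2.459, 1.952, -0.002]
ft_force: [-5.4, -4.0, 15.9]
finger_gap: 0.0005
t: 12.72
eef_pos: [0.536, -0.1183, 0.1864]
ee_rot: [2.459, 1.952, -0.002]
ft_force: [-4.5, -4.0, 12.0]
finger_gap: 0.0008
```

```bash
python3 - <<'E'
from st import *
st()
p=shot("top","t5.png"); cv2.imwrite("pics/t5z.png",cv2.resize(p["frame"][205:275,260:400],None,fx=5,fy=5,interpolation=cv2.INTER_CUBIC))
print([(np.round(d["location"],4),round(d["conf"],2)) for d in robot.place_of(p,"lever_face")[:2]])
print([(np.round(d["location"],4),round(d["conf"],2)) for d in robot.boxes_of(p,"bracket")[:2]])
E
```

```text
t 12.72 eef [ 0.536  -0.1183  0.1864] tip z 0.1167 clampxy -0.1931 -0.0005 toolx yaw 76.9 tz [ 0.    -0.002 -1.   ] F [-4.52 -4.03 12.03] gap 0.0007806619095704457
[(array([0.5896, 0.1157, 0.1236]), 0.52)]
[(array([0.5851, 0.1337, 0.0622]), 0.55)]
```

View pics/t5z.png

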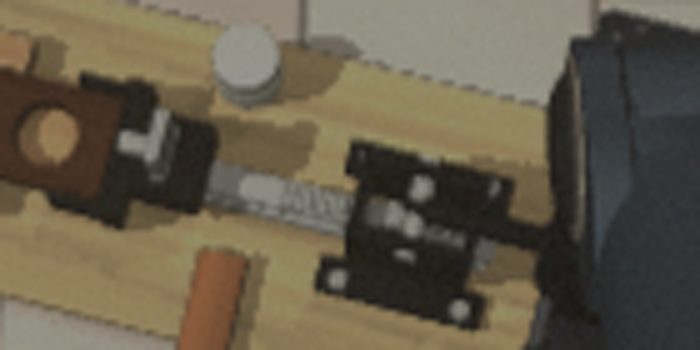

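```bash
python3 -m pendant '1 0 0 0.1 0'; python3 -m pendant '1 0 0 0.1 0'; python3 -m pendant '1 0 0 0.1 0'
```

```text
t: 13.0
eef_pos: [0.5361, -0.1184, 0.1852]
ee_rot: [2.459, 1.952, -0.002]
ft_force: [-4.8, -4.0, 12.8]
finger_gap: 0.0003
t: 13.12
eef_pos: [0.536, -0.1184, 0.1842]
ee_rot: [2.459, 1.952, -0.002]
ft_force: [-4.8, -4.8, 13.2]
finger_gap: 0.0007
t: 13.25
eef_pos: [0.536, -0.1184, 0.1832]
ee_rot: [2.459, 1.952, -0.002]
ft_force: [-4.3, -5.1, 12.6]
finger_gap: 0.0008
```

```bash
python3 -m pendant '1 0 0 0.1 0'; python3 -m pendant '1 0 0 0.1 0'; python3 -m pendant '1 0 0 0.1 0'
```

```text
t: 13.38
eef_pos: [0.536, -0.1184, 0.1821]
ee_rot: [2.459, 1.952, -0.002]
ft_force: [-4.1, -4.7, 11.7]
finger_gap: 0.0005
t: 13.5
eef_pos: [0.536, -0.1184, 0.181]
ee_rot: [2.459, 1.952, -0.002]
ft_force: [-4.6, -4.3, 11.6]
finger_gap: 0.0002
t: 13.62
eef_pos: [0.536, -0.1184, 0.18]
ee_rot: [2.459, 1.952, -0.002]
ft_force: [-5.5, -4.7, 12.7]
finger_gap: 0.0005
```

```bash
python3 -m pendant '1 0 0 0.1 0'; python3 -m pendant '1 0 0 0.1 0'; python3 -m pendant '1 0 0 0.1 0'
```

```text
t: 13.75
eef_pos: [0.536, -0.1184, 0.1792]
ee_rot: [2.459, 1.952, -0.002]
ft_force: [-5.3, -4.5, 14.1]
finger_gap: 0.0003
t: 13.88
eef_pos: [0.5361, -0.1184, 0.1784]
ee_rot: [2.459, 1.952, -0.002]
ft_force: [-5.5, -4.2, 15.3]
finger_gap: 0.0004
t: 14.0
eef_pos: [0.5361, -0.1184, 0.1776]
ee_rot: [2.459, 1.952, -0.002]
ft_force: [-6.0, -5.2, 16.4]
finger_gap: 0.0004
```

```bash
python3 - <<'E'
from st import *
st()
p=shot("top","t6.png"); cv2.imwrite("pics/t6z.png",cv2.resize(p["frame"][205:275,260:400],None,fx=5,fy=5,interpolation=cv2.INTER_CUBIC))
print([(np.round(d["location"],4),round(d["conf"],2)) for d in robot.place_of(p,"lever_face")[:2]])
print([(np.round(d["location"],4),round(d["conf"],2)) for d in robot.boxes_of(p,"bracket")[:2]])
E
```

```text
t 14.0 eef [ 0.5361 -0.1184  0.1776] tip z 0.1079 clampxy -0.1932 -0.0006 toolx yaw 76.89 tz [ 0.    -0.002 -1.   ] F [-5.95 -5.18 16.45] gap 0.00039132037582154485
[(array([0.5908, 0.1195, 0.1205]), 0.58)]
[(array([0.5865, 0.1369, 0.0649]), 0.49), (array([0.592 , 0.1606, 0.0144]), 0.49)]
```

View pics/t6z.png

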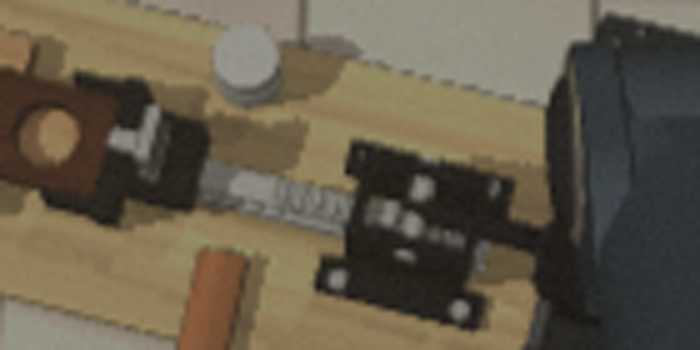

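Force climbed steadily over the last 3 mm (14.1, 15.3, 16.4 N). The previous stroke went lower without any stop, so this reads as home. I'll lift off and check the gap from the wrist camera before releasing.

```bash
python3 -m pendant '1 0 0 -1 0;1 0 0 -2 0;1 0 0 -3 0;1 0 0 -4 0;1 3 0 -1 0;1 4 0 0 0;1 4 0 0 0;1 4 0 0 0;1 1 0 0 0;1 0 0 0 0;1 0 0 0 0'; python3 - <<'E'
from st import *
s,R,e=st()
p=shot("wrist","w5.png")
for q in("lever_face","rack_end"):
    for d in robot.place_of(p,q)[:2]:
        X=np.array(d["location"]); print(q,X.round(4),round(d["conf"],2),(X[:2]-o)@u,(X[:2]-o)@n)
E
```

```text
t: 15.52
eef_pos: [0.5721, 0.0369, 0.2854]
ee_rot: [2.462, 1.952, -0.001]
ft_force: [0.3, 0.0, -0.5]
finger_gap: 0.0005
t 15.53 eef [0.5721 0.0369 0.2854] tip z 0.2157 clampxy -0.0338 -0.0007 toolx yaw 76.81 tz [-0.001 -0.001 -1.   ] F [ 0.29  0.03 -0.46] gap 0.0005277864087899289
lever_face [0.5927 0.1118 0.1222] 0.74 0.04381049815253378 -0.003945915815984216
lever_face [ 0.7887  0.0734 -0.0008] 0.5 0.05048509431617827 -0.2035605690006947
```

View pics/w5.png

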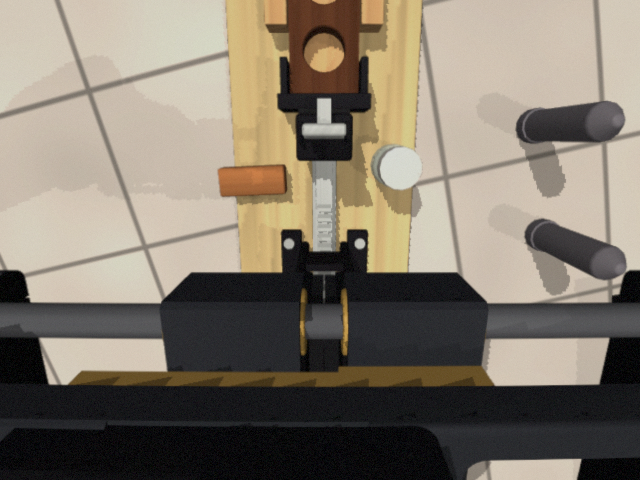

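```bash
python3 - <<'E'
from st import *
s,R,e=st()
p=shot("wrist","w6.png"); cv2.imwrite("pics/w6z.png",cv2.resize(p["frame"][75:175,270:380],None,fx=6,fy=6,interpolation=cv2.INTER_CUBIC))
for uv,z in (((324,94),.05),((324,107),.066),((324,123),.135),((324,138),.135),((304,130),.135),((346,130),.135),((278,100),.066),((370,100),.066)):
    X=at_z(p,uv,z); print(uv,z,((X[:2]-o)@u).round(4),((X[:2]-o)@n).round(4))
for i,z in((.07,.05),(.058,.066),(.07,.066)):
    print(i,z,proj(p,[*(o+u*i),z]).round(1))
E
```

```text
t 15.68 eef [0.5722 0.0371 0.2857] tip z 0.216 clampxy -0.0336 -0.0008 toolx yaw 76.81 tz [-0. -0. -1.] F [ 0.2  -1.25  0.09] gap 0.00021792242513548598
(324, 94) 0.05 0.072 -0.001
(324, 107) 0.066 0.0605 -0.0009
(324, 123) 0.135 0.0454 -0.0008
(324, 138) 0.135 0.0364 -0.0007
(304, 130) 0.135 0.0413 0.0117
(346, 130) 0.135 0.0412 -0.0145
(278, 100) 0.066 0.0659 0.0353
(370, 100) 0.066 0.0656 -0.0371
0.07 0.05 [322.8  96.6]
0.058 0.066 [322.9 110.3]
0.07 0.066 [322.8  94.3]
```

View pics/w6z.png

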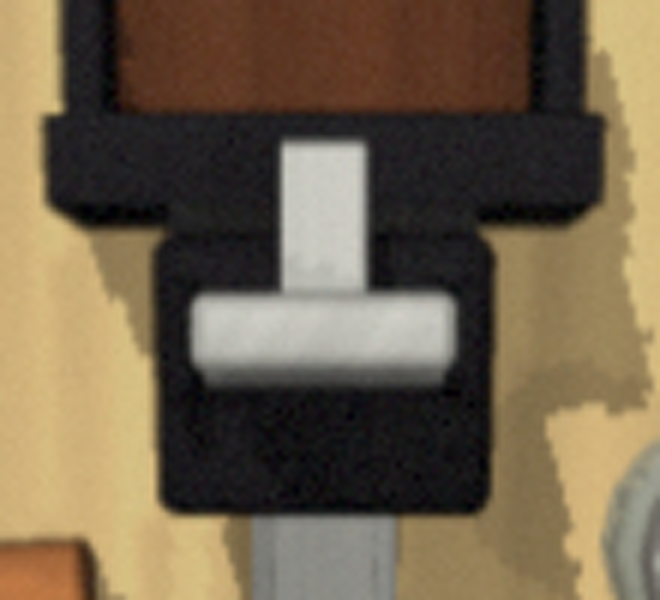

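The wrist zoom shows the bracket bar tight against the rack with no gap at row 110 of the zoom. There is also a bright strip running forward from the lever, at zoom (280–368, 140–290). I need its height before putting a finger in front of the lever.

```bash
python3 - <<'E'
from st import *
p=shot("top","t7.png"); cv2.imwrite("pics/t7z.png",cv2.resize(p["frame"][215:265,260:330],None,fx=10,fy=10,interpolation=cv2.INTER_CUBIC))
p=shot("side","s7.png"); cv2.imwrite("pics/s7z.png",cv2.resize(p["frame"][170:270,280:380],None,fx=6,fy=6,interpolation=cv2.INTER_CUBIC))
E
```

```text
(no output)
```

View pics/t7z.png

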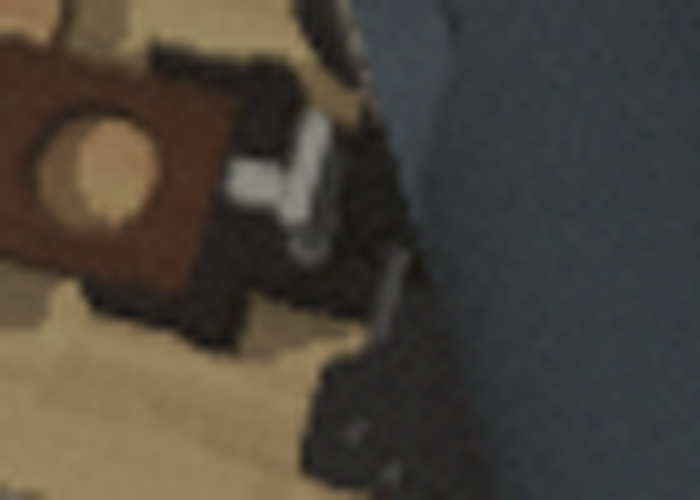

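View pics/s7z.png

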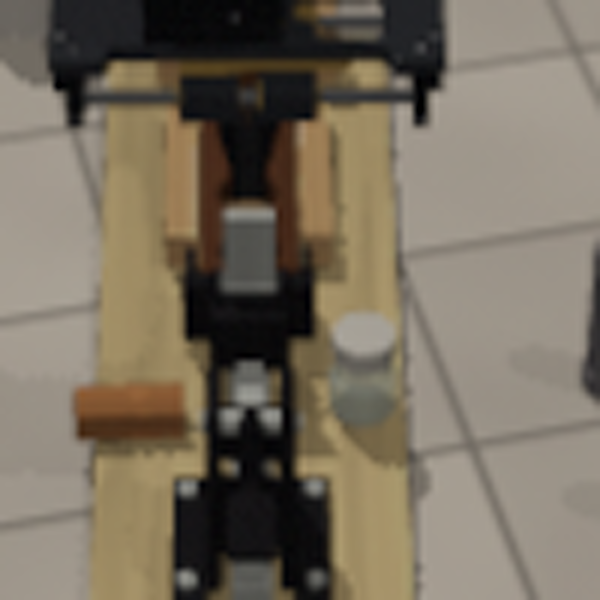

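```bash
python3 - <<'E'
from st import *
w=shot("wrist","w8.png"); t=shot("top","t8.png")
def tri(a,b):
    o1,d1=ray(t,a);o2,d2=ray(w,b); A=np.stack([d1,-d2],1); k=np.linalg.lstsq(A,o2-o1,rcond=None)[0]
    X=(o1+d1*k[0]+o2+d2*k[1])/2; print(X.round(4),"res",np.linalg.norm(o1+d1*k[0]-o2-d2*k[1]).round(4),((X[:2]-o)@u).round(4),((X[:2]-o)@n).round(4))
tri((260+23.0,215+18.0),(324.2,98.5))   # tip
tri((260+28.8,215+19.8),(324.2,123))    # root
tri((260+31.8,215+11.0),(346,126)); tri((260+29.2,215+22.5),(302,126)) # lever top ends
for z in(.068,.09,.1,.12,.135):
  X=at_z(w,(324.2,98.5),z); print(z,((X[:2]-o)@u).round(4),proj(t,X).round(1))
E
```

```text
[0.5951 0.1352 0.0644] res 0.0014 0.0671 -0.001
[0.5907 0.1184 0.0656] res 0.0015 0.0498 -0.0005
[0.6049 0.1097 0.1104] res 0.0019 0.0445 -0.0163
[0.5754 0.1158 0.1112] res 0.0032 0.0438 0.0138
0.068 0.0675 [282.5 232.8]
0.09 0.0652 [282.6 231.4]
0.1 0.0642 [282.6 230.8]
0.12 0.0622 [282.7 229.6]
0.135 0.0607 [282.8 228.6]
```

Lever-top heights from this triangulation come out about 25 mm low, so the estimate is too coarse. I'll get wrist-camera stereo by moving 5 cm forward.

```bash
python3 -m pendant '1 1.5 0 0 0;1 2 0 0 0;1 1.5 0 0 0;1 0 0 0 0;1 0 0 0 0'; python3 - <<'E'
from st import *
st(); p=shot("wrist","w9.png"); cv2.imwrite("pics/w9z.png",cv2.resize(p["frame"][150:270,270:380],None,fx=5,fy=5,interpolation=cv2.INTER_CUBIC))
import pickle; pickle.dump({k:p[k] for k in("K","k1","R","t")},open("w9.pkl","wb"))
E
```

```text
t: 16.55
eef_pos: [0.5835, 0.087, 0.2856]
ee_rot: [2.46, 1.954, -0.001]
ft_force: [0.0, 0.3, -0.2]
finger_gap: 0.0006
t 16.55 eef [0.5835 0.087  0.2856] tip z 0.2159 clampxy 0.0176 -0.0006 toolx yaw 76.94 tz [-0.    -0.001 -1.   ] F [ 0.04  0.32 -0.21] gap 0.0005576086869517737
```

View pics/w9z.png

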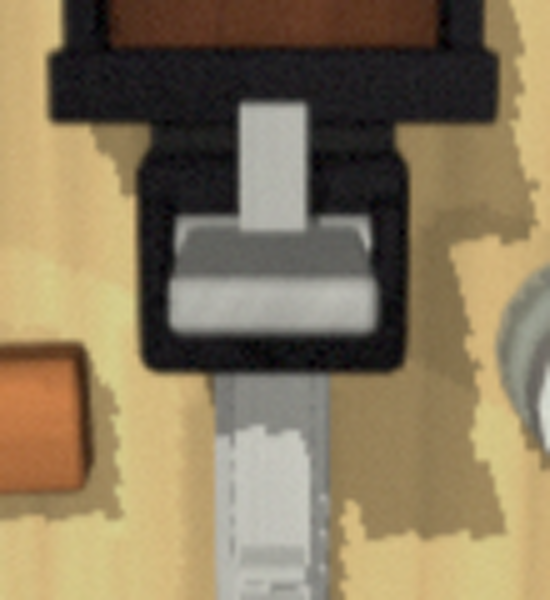

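The tongue runs from the lever's base at jaw-top level, with its zoom rows 100–230 lying below the grey lever front face at rows 228–275. The finger at about 110 mm clears it.

```bash
python3 - <<'E'
from st import *
import pickle
p=pickle.load(open("w9.pkl","rb"))
for uv,z in(((270+274/5,150+278/5),.135),((270+170/5,150+285/5),.135),((270+378/5,150+285/5),.135)):
    X=at_z(p,uv,z); print(((X[:2]-o)@u).round(4),((X[:2]-o)@n).round(4))
w=shot("wrist","w10.png")
E
```

```text
0.0447 -0.0008
0.0438 0.0128
0.0437 -0.0144
```

```bash
python3 -m pendant '1 2 0 0 0;1 2 0 0 0;1 0.6 0 0 0;1 0 0 1.5 0;1 0 0 2 0;1 0 0 2 0;1 0 0 2 0;1 0 0 2 0;1 0 0 1 0;1 0 0 0.1 0;1 0 0 0 0'; python3 st.py; python3 -m pendant '1 -0.3 0 0 0;1 -0.3 0 0 0';python3 -m pendant '1 -0.2 0 0 0;1 -0.2 0 0 0';python3 st.py
```

```text
t: 18.02
eef_pos: [0.5944, 0.1322, 0.1803]
ee_rot: [2.459, 1.954, 0.002]
ft_force: [0.1, 0.5, -0.6]
finger_gap: 0.0004
t 18.02 eef [0.5944 0.1322 0.1803] tip z 0.1106 clampxy 0.0641 -0.001 toolx yaw 76.94 tz [ 0.001  0.    -1.   ] F [ 0.12  0.52 -0.64] gap 0.00043336530958354506
t: 18.27
eef_pos: [0.5928, 0.1259, 0.1803]
ee_rot: [2.459, 1.954, 0.001]
ft_force: [-0.8, 0.2, 0.1]
finger_gap: 0.0006
t: 18.52
eef_pos: [0.5921, 0.1229, 0.1803]
ee_rot: [-2.459, -1.955, -0.003]
ft_force: [1.2, 1.7, 2.4]
finger_gap: 0.0005
t 18.52 eef [0.5921 0.1229 0.1803] tip z 0.1106 clampxy 0.0545 -0.0008 toolx yaw 76.95 tz [ 0.002  0.001 -1.   ] F [1.21 1.73 2.39] gap 0.00047753605309542435
```

```bash
python3 -m pendant '1 -0.3 0 0 0;1 -0.3 0 0 0;1 -0.3 0 0 0';python3 -m pendant '1 -0.3 0 0 0;1 -0.3 0 0 0;1 -0.3 0 0 0';python3 -m pendant '1 -0.3 0 0 0;1 -0.3 0 0 0;1 -0.3 0 0 0;1 -0.3 0 0 0;1 -0.3 0 0 0'; python3 st.py
```

```text
t: 18.9
eef_pos: [0.5899, 0.1141, 0.1799]
ee_rot: [-2.459, -1.955, -0.003]
ft_force: [2.4, 4.6, 0.0]
finger_gap: 0.0005
t: 19.27
eef_pos: [0.5877, 0.1045, 0.1797]
ee_rot: [2.46, 1.954, 0.0]
ft_force: [3.4, 3.6, 0.1]
finger_gap: 0.0008
t: 19.9
eef_pos: [0.5842, 0.0899, 0.1797]
ee_rot: [2.46, 1.954, 0.0]
ft_force: [2.1, 4.3, -0.8]
finger_gap: 0.0005
t 19.9 eef [0.5842 0.0899 0.1797] tip z 0.11 clampxy 0.0206 -0.0006 toolx yaw 76.94 tz [ 0. -0. -1.] F [ 2.12  4.33 -0.8 ] gap 0.00047284912758787414
```

```bash
python3 -m pendant '1 -0.3 0 0 0;1 -0.3 0 0 0;1 -0.3 0 0 0;1 -0.3 0 0 0;1 -0.3 0 0 0';python3 -m pendant '1 -0.3 0 0 0;1 -0.3 0 0 0;1 -0.3 0 0 0;1 -0.2 0 0 0';python3 -m pendant '1 -0.2 0 0 0;1 -0.1 0 0 0'; python3 -m pendant '1 -0.15 0 0 0;1 -0.1 0 0 0'; python3 st.py
```

```text
t: 20.52
eef_pos: [0.5808, 0.0753, 0.1798]
ee_rot: [2.46, 1.954, 0.0]
ft_force: [2.6, 4.0, 0.5]
finger_gap: 0.0003
t: 21.02
eef_pos: [0.5783, 0.0645, 0.1798]
ee_rot: [2.46, 1.954, -0.0]
ft_force: [2.8, 4.1, -0.7]
finger_gap: 0.0006
t: 21.28
eef_pos: [0.5776, 0.0617, 0.1798]
ee_rot: [2.46, 1.954, -0.0]
ft_force: [2.9, 3.8, 0.1]
finger_gap: 0.0003
t: 21.52
eef_pos: [0.5771, 0.0594, 0.1798]
ee_rot: [2.46, 1.954, 0.0]
ft_force: [3.6, 4.2, -0.5]
finger_gap: 0.0007
t 21.52 eef [0.5771 0.0594 0.1798] tip z 0.1101 clampxy -0.0108 -0.0005 toolx yaw 76.94 tz [ 0. -0. -1.] F [ 3.58  4.19 -0.52] gap 0.000658107797845271
```

```bash
python3 -m pendant '1 -0.15 0 0 0;1 -0.15 0 0 0';python3 -m pendant '1 -0.1 0 0 0;1 -0.1 0 0 0';python3 -m pendant '1 -0.1 0 0 0;1 -0.1 0 0 0'; python3 -m pendant '1 -0.1 0 0 0;1 -0.1 0 0 0'; python3 st.py
```

```text
t: 21.78
eef_pos: [0.5764, 0.0566, 0.1797]
ee_rot: [-2.46, -1.954, -0.0]
ft_force: [2.0, 4.7, -0.3]
finger_gap: 0.0008
t: 22.02
eef_pos: [0.5758, 0.0549, 0.1797]
ee_rot: [-2.459, -1.954, 0.0]
ft_force: [2.7, 5.4, -1.9]
finger_gap: 0.0005
t: 22.28
eef_pos: [0.5752, 0.0531, 0.1797]
ee_rot: [-2.459, -1.954, 0.0]
ft_force: [2.7, 4.1, -1.0]
finger_gap: 0.0006
t: 22.52
eef_pos: [0.5748, 0.0519, 0.1797]
ee_rot: [-2.458, -1.954, -0.001]
ft_force: [2.2, 7.2, 0.2]
finger_gap: 0.0009
t 22.52 eef [0.5748 0.0519 0.1797] tip z 0.11 clampxy -0.0186 0.0001 toolx yaw 76.97 tz [-0.     0.002 -1.   ] F [2.16 7.16 0.24] gap 0.0008885334402664628
```

```bash
python3 -m pendant '1 -0.1 0 0 0';python3 -m pendant '1 -0.1 0 0 0'; python3 st.py
```

```text
t: 22.65
eef_pos: [0.5746, 0.0516, 0.1798]
ee_rot: [-2.457, -1.954, -0.003]
ft_force: [2.3, 7.3, -1.3]
finger_gap: 0.0005
t: 22.78
eef_pos: [0.5746, 0.0514, 0.1799]
ee_rot: [-2.456, -1.954, -0.005]
ft_force: [2.2, 7.6, -0.7]
finger_gap: 0.0002
t 22.77 eef [0.5746 0.0514 0.1799] tip z 0.1102 clampxy -0.0191 0.0001 toolx yaw 77.02 tz [ 0.001  0.004 -1.   ] F [ 2.16  7.61 -0.66] gap 0.00020870330822188768
```

```bash
python3 -m pendant '1 -0.1 0 0 0;1 -0.1 0 0 0';python3 -m pendant '1 -0.1 0 0 0;1 0 0 0 0'; python3 - <<'E'
from st import *
st(); p=shot("top","t11.png"); cv2.imwrite("pics/t11z.png",cv2.resize(p["frame"][205:275,260:400],None,fx=5,fy=5,interpolation=cv2.INTER_CUBIC))
p=shot("wrist","w11.png")
E
```

```text
t: 23.02
eef_pos: [0.5744, 0.0509, 0.1802]
ee_rot: [-2.455, -1.955, -0.008]
ft_force: [3.3, 11.7, -1.7]
finger_gap: 0.0002
t: 23.28
eef_pos: [0.5743, 0.0507, 0.1803]
ee_rot: [-2.454, -1.956, -0.01]
ft_force: [4.0, 12.9, -2.2]
finger_gap: 0.0002
t 23.27 eef [0.5743 0.0507 0.1803] tip z 0.1106 clampxy -0.0199 0.0003 toolx yaw 77.11 tz [ 0.003  0.007 -1.   ] F [ 4.02 12.87 -2.21] gap 0.00023493468772059435
```

View pics/w11.png

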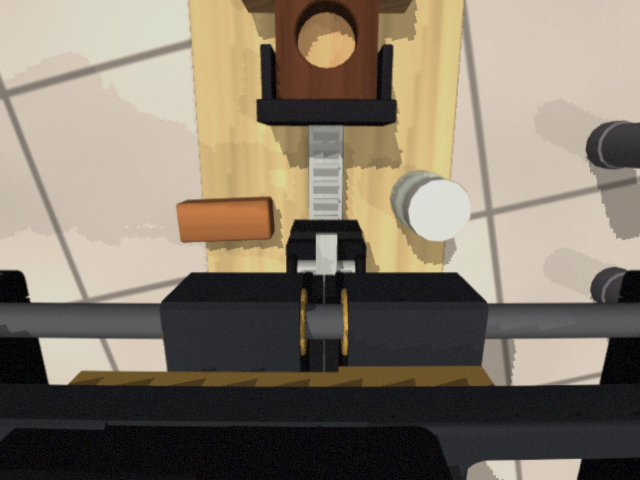

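View pics/t11z.png

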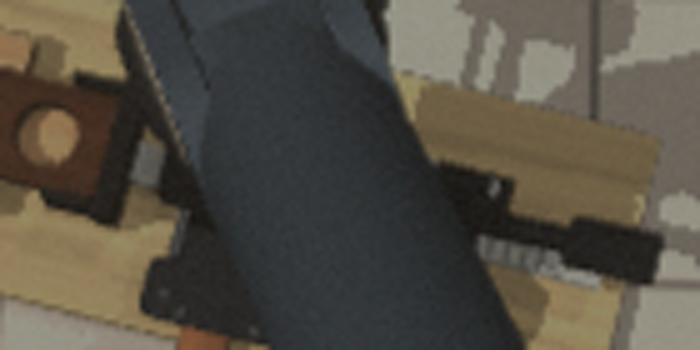

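The bracket is flush and the jaw is back near row 221. The lever has gone solid at about 13 N. I'll let go and check.

```bash
python3 -m pendant '1 0.5 0 0 0;1 0.5 0 0 0;1 0.5 0 0 0;1 0.6 0 0 0;1 0.8 0 0 0;1 0 0 -1.5 0;1 0 0 -3 0;1 0 0 -4 0;1 -2 0 -2 0;1 -3 0 0 0;1 -3 0 0 0;1 0 0 0 0;1 0 0 0 0'; python3 - <<'E'
from st import *
st(); p=shot("wrist","w12.png")
for i,z in((0,.09),(0,.05),(-.014,.135),(.07,.066),(.058,.066)): print(i,z,proj(p,[*(o+u*i),z]).round(1))
for d in robot.place_of(p,"lever_face")[:2]:
    X=np.array(d["location"]); print(X.round(4),round(d["conf"],2),(X[:2]-o)@u)
E
```

```text
t: 25.0
eef_pos: [0.5624, -0.0036, 0.2853]
ee_rot: [2.46, 1.954, 0.001]
ft_force: [0.8, 0.0, -0.4]
finger_gap: 0.0005
t 25.0 eef [ 0.5624 -0.0036  0.2853] tip z 0.2156 clampxy -0.0754 -0.0004 toolx yaw 76.94 tz [ 0.  0. -1.] F [ 0.77  0.04 -0.41] gap 0.0005391919243055805
0 0.09 [323.6 131. ]
0 0.05 [323.6 132.2]
-0.014 0.135 [323.7 152.3]
0.07 0.066 [323.4  36.4]
0.058 0.066 [323.4  53.4]
[0.5797 0.0558 0.1192] 0.95 -0.013678589181909631
```

View pics/w12.png

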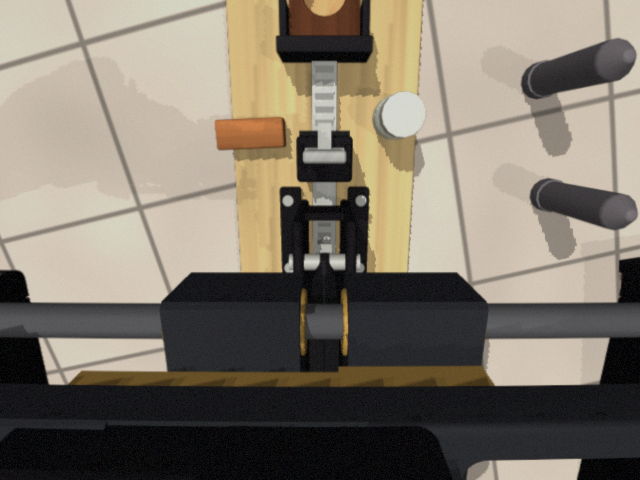

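```bash
python3 - <<'E'
from st import *
st(); print(robot.finish_job())
E
```

```text
t 25.1 eef [ 0.5625 -0.0027  0.2851] tip z 0.2154 clampxy -0.0746 -0.0003 toolx yaw 77.03 tz [ 0.  0. -1.] F [-0.61 -0.26 -0.05] gap 0.0012486063571483688
the job is handed in; nothing more can be done
None
```

The bracket is pressed home on the rack board, the jaw is back at its stop, and I handed the job in at 25.1 s of the 72 s allowed.

**Pumping:** I pumped the handle three times. On the third stroke the force climbed steadily from 12.7 to 16.4 N over the last 3 mm (about 18 N in total), so I stopped there. The wrist picture then showed no gap between bracket and rack.

**Release:** I pushed the lever back at 4–6 N until the jaw reached its stop and the lever went solid at about 13.5 N, then let go. Readings came only at the end of each short move; the highest was about 18 N, against the 25 N limit.

**Last checks:**
- The lever face was at -13.7 mm, where -14 mm means the jaw is fully back, and the jaw's front edge was where it should be.
- The bracket was still flush with the rack.
- The jar and offcut looked untouched beside the jaw.
- The gripper was touching nothing.

**What disagreed:**
- The second stroke went to about 37 mm, deeper than the advised 34 mm. I felt no stop, and the force was about 11 N.
- One reading of 15.9 N partway through the third stroke fell back to 12 N. I took it as the bracket sticking briefly and kept going until the force climbed steadily.
- Triangulating heights between the top and wrist cameras came out about 25 mm low at the lever. I checked again with a second wrist view before pushing the lever.

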